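# Wind the bench tensioner four clicks

### The arm

A 6-joint arm with a two-finger parallel gripper is mounted at the origin on a cart in front of the work surface, level with it; the furniture and walls round the work are solid. World frame = base frame: x ahead of the robot, y to its left, z up, the work surface at z = 0. Lengths are in m, angles in degrees, forces in N, time in s.
With the tool pointing down it reaches from about 0.4 to 0.825 m from the base axis. Payload 7 kg.
Tool frame: the origin (TCP) lies at the very end of the fingers, on their centre line; the grasp point (between the pads) lies 19 mm behind it (ctrl.tcp_to_grasp is the distance from the TCP to the grasp point, in m); z points along the fingers, y is the direction in which the jaws open and shut (so a half turn about z gives the same grasp; the last joint's range is limited). The gripper opens to 88 mm and grips with 3 to 60 N. Pads are 19 mm wide; open, the fingers measure 130 mm over their backs; the gripper's body (78 mm by 193 mm) begins 47 mm behind the grasp point.
Start: joints at [86.465, 20.546, 0.682, 0, -70.136, -16.507], TCP at [0.231, 0.634, 0.227] pointing down, gripper open.
Joint ranges: [-176.03, 176.03], [-82.01, 121.73], [-58.28, 71.71], [-173.87, 95.51], [-174.79, -0.11], [-173.66, 173.66]. Speed limits (degrees/s): [136.94, 136.94, 172.46, 180, 180, 180].

### API

Orientations are given as [roll, pitch, yaw] about the fixed x, y, z axes, in that order (R = Rz(yaw) Ry(pitch) Rx(roll)).
In Python, from plant import ctrl gives the robot as it stands.
- The arm moves only by the tool jog_arm, never from a script. Its argument "commands" is a list of rows, each an object of numbers: "x", "y", "z": the shift along the tool's x, y, z in cm; "roll": the turn about the tool's z in rad. In form: [{"x": .., "y": .., "z": .., "roll": ..}, ...]. A call has 1 to 12 rows; each row shifts and turns the commanded pose from where the row before left it, along the tool's axes as they then stand; what a row does not reach is not made up. A row lasts 1/10 s, in which the tool goes at most 50 mm and 8.59 degrees, less where a joint would pass 70% of its speed; a pose out of reach is approached as far as the arm can. A call is refused whole if a number of a shift passes 5 or a number of a turn 0.15, either way. A call with a gripper value outside its range is refused whole. "gripper" is the finger opening in cm, from 0 to 8.76, set as the call begins (left out, the last holds). The fingers move at their own pace and stop on an object; the grip force is fixed at half the most. Time passes only in rows, so rows that do not move let the fingers close. It gives the time, the measured TCP pose, the force and the opening at its end, in the units of the state.
- ctrl.get_obs(): the state, without advancing time (a new reading comes with each control period).
- ctrl.snapshot(name): name is "side" or "top" or "wrist"; returns a dict with "image" (420x560x3 uint8, red, green, blue), "mtx" (3x3 intrinsics, pixels), "position" and "orientation" of the camera in the world; the wrist camera has in their place "hand_eye" (4x4, takes a point from camera to tool coordinates, whose origin is the TCP and whose axes are the flange's). Camera axes: x right, y up, looking along -z (the intrinsics and any distortion apply to the point x, -y, -z); pixel columns grow to the right and rows downward; lengths in m; the calibration is good to about 2 mm. A picture is of the moment at which its call begins: read the wrist's pose just before it. There is no depth.
- ctrl.close_job(): hands the job in, once; it reports no verdict.
Trained networks look in the newest picture that a camera, given by its name, has taken for a name from the list of things; names that differ only in an ending like _2 or _b are one class to them, and where a whole thing is asked for, a point or a joint stands for the part that bears it (a point fixed in the world has none). Each returns a list of dicts, best first, with "confidence" (0 to 1); they miss things now and then, are a little off and sometimes report something else, mostly with a low value. They report only what shows in the picture. A call takes as long as a camera call. They do not tell look-alikes from the thing itself.
- ctrl.search_frame(camera, query): "position" ([column, row] as shares, 0 to 1, of the picture: columns of its width, rows of its height, amid what is visible of it).
- ctrl.regions_of(camera, query): "mask" (420x560 bool, what is visible of it) and "position" ([column, row] as shares, 0 to 1, of the picture: columns of its width, rows of its height, amid what is visible of it).
The state is a dict: "clock": time; "joint_pos": joint angles; "qvel": joint speeds; "tau": joint torques, N m; "tool_pos": TCP position; "orientation": TCP orientation; "force": force on the tool from outside, world axes, zero at the start; "moment": the same for the moment, N m; "opening": finger opening in m.
Only numpy, scipy, OpenCV 4.12 (cv2) and the standard library are available. Lean on these libraries where they do the work, as an engineer would, in place of code of your own. Each camera call takes 0.05 s, during which the arm holds its last target.

### The job

Take the plain steel crank pin (the one without a knob) out of the wooden stand, put its lower end through the hole in the end of the ratchet lever until its collar sits on the lever, and with it wind the lever exactly four clicks. Do not go on to a fifth click; the ratchet does not let you come back. Finish while still gripping the pin, upright and fully in the hole, holding the lever at its fourth click, and do not disturb the knobbed pin or the other things on the bench.

Things in the scene. Friction and masses are not known exactly. Their poses are not given: they have to be found in the camera images.
- ratchet: grey steel foot plate of the ratchet tensioner, 130 x 112 x 10 mm, fixed to the bench, turned up to 0.5 rad about the vertical. Origin: on the wheel's upright axis, at bench height. With lever at q the lever points from the axis along 2.64 + q rad from this body's x axis. The pawl is at its +x side (far from the robot).
- lever (a joint): angle (rad) of toothed wheel and lever about the upright axis at ratchet's origin: 0 at the start, on its stop; grows counter-clockwise seen from above. A click each 0.25 rad: in the last 0.06 rad before 0.25, 0.50, 0.75, 1.00... the sprung pawl drops off a tooth and then bars the way back below that value. Four clicks: 1.00 to 1.18; past 1.19 the fifth drops. Stop at 1.85.
- lever_eye (a point): centre of the mouth of the upright through-hole near the lever's free end, on its top face: 38 mm above the bench, 75 mm from the wheel axis; turns with the lever. Hole 12 mm across, chamfered; lever 12 mm thick, 28 mm square round it; free down to the foot at 10 mm. A push here takes 0 to 6 N after a click, rising to 7 to 14 N before the next; the lever lags the hand by up to 5 mm.
- pin_stand: wooden block, 60 x 120 x 34 mm (long side along its y axis), fixed; origin at the centre of its underside. Two upright 12 mm holes 28 mm deep, at y = +32 and -32 mm; a pin hangs in each by its collar, either way round.
- crank_pin: loose plain round steel pin, 76 mm long, 80 g. Origin: centre of its lower end, z up along the pin. Shank 10 mm across from 0 to 22 mm (lowest 3 mm tapered), collar 22 mm across from 22 to 26 mm, round grip 14 mm across from 26 to 76 mm, no knob. At the start it stands upright, collar on the stand's top (origin 12 mm above the bench).
- knob_pin: the other pin, the same size but with a black round knob 36 mm across and 12 mm high on top of its grip (88 mm long in all); leave it in the stand. Origin as for the crank pin.
- tape_ring: roll of tape lying flat, 60 mm across, 18 mm high; bystander. Origin at the centre of its underside.
- marker: black felt marker lying down, 18 x 126 x 17 mm; bystander. Origin at the centre of its underside.
- flat_box: flat carton, 87 x 120 x 31 mm; bystander. Origin at the centre of its underside.
- notebook: spiral notebook lying flat, 148 x 109 x 14 mm; bystander. Origin at the centre of its underside.
- screwdriver: screwdriver lying down, 24 x 167 x 26 mm; bystander. Origin at the centre of its underside.
- screw_jar: white round jar, 64 mm across, 66 mm high; bystander. Origin at the centre of its underside.
Not all that is in view belongs to the job. What is shaped like the crank_pin but orange or red is not meant.

How it is judged:
By the outcome, as a careful person would: the job done as asked, in the order asked, and still so for the second after the job is handed in, while the arm keeps its last pose, push and grip.
It also fails if it takes over 61 s, if anything falls off the work surface, if the arm or the gripper's body presses on something with over 40 N, if the wrist force passes 120 N, or if a joint passes its speed limit or range.

## Working session

There is one attempt and no reset: what is moved stays moved. The work goes in short steps, Python scripts to look and compute and a tool call to move; the robot and the scene stay as the last step left them, time stands still between calls to the robot, and variables do not carry over. Pictures are saved under pics/ and viewed, and the job is handed in when it is done.

Besides the shell and the picture viewer there is one more tool, called after "Request:" as name(argument=value, ...), one argument or row to a line, values as JSON. jog_arm: Moves the arm, as the interface text tells. Its arguments: {"type":"object","properties":{"commands":{"type":"array"},"gripper":{"type":"number"}},"required":["commands"]}

```bash
mkdir -p pics; ls; cat > h.py <<'E'
import numpy as np,cv2
from plant import ctrl
from scipy.spatial.transform import Rotation as R
def snap(n,f):
    s=ctrl.snapshot(n); cv2.imwrite('pics/'+f+'.png',cv2.cvtColor(s['image'],cv2.COLOR_RGB2BGR)); return s
E
python3 - <<'E'
from h import *
o=ctrl.get_obs();print(o)
for n in ['side','top','wrist']:
    s=snap(n,n+'0'); print({k:v for k,v in s.items() if k!='image'})
    for q in ['crank_pin','knob_pin','pin_stand','lever_eye','ratchet','lever']:
        try: print(n,q,[(np.round(np.array(d['position'])*[560,420],1),round(d['confidence'],2)) for d in ctrl.search_frame(n,q)])
        except Exception as e: print(q,e)
E
```

```text
pics
{'clock': 0.0, 'joint_pos': array([ 8.64646389e+01,  2.05894031e+01,  6.33434166e-01, -2.09017696e-02,
       -7.01345416e+01, -1.65071807e+01]), 'qvel': array([ 0.05717108, -0.02737607,  0.05191511, -0.04728901,  0.03734246,
       -0.05125067]), 'tau': array([ 2.01142997e-03, -5.82726932e+01,  2.93052131e+01,  6.99669465e+00,
        7.07954750e-03, -1.52750772e-04]), 'tool_pos': array([0.23118435, 0.63365595, 0.22564057]), 'orientation': array([ 1.79907636e+02, -6.88064581e-03, -2.00496545e+01]), 'force': array([-0.12787946, -0.35898457, -0.24674808]), 'moment': array([ 1.51714100e-02, -1.09352672e-03,  2.84405199e-05]), 'opening': 0.08750462096203679}
{'mtx': array([[537.4871245 ,   0.        , 282.93638558],
       [  0.        , 537.4871245 , 210.25472659],
       [  0.        ,   0.        ,   1.        ]]), 'position': array([-0.50198335,  0.70012017,  0.62101153]), 'orientation': array([  65.7058623 ,    0.6266466 , -116.52664889])}
side crank_pin [(array([263.6, 214.9]), 0.67), (array([272.2, 223.1]), 0.59), (array([312.2, 246.1]), 0.45)]
side knob_pin [(array([249.5, 
[... 861 characters left out ...]
7)]
top lever [(array([369. , 220.5]), 0.63), (array([321.3, 231.6]), 0.53)]
{'mtx': array([[349.67381554,   0.        , 282.90358514],
       [  0.        , 349.67381554, 203.89146882],
       [  0.        ,   0.        ,   1.        ]]), 'hand_eye': array([[ 3.70905083e-04,  9.55945822e-01,  2.93542924e-01,
         7.80219697e-02],
       [ 9.99999805e-01, -5.02214030e-04,  3.71953755e-04,
        -1.73301041e-04],
       [ 5.02989013e-04,  2.93542729e-01, -9.55945821e-01,
        -1.58357339e-01],
       [ 0.00000000e+00,  0.00000000e+00,  0.00000000e+00,
         1.00000000e+00]])}
wrist crank_pin []
wrist knob_pin []
wrist pin_stand []
wrist lever_eye []
wrist ratchet []
wrist lever []
```

View pics/side0.png

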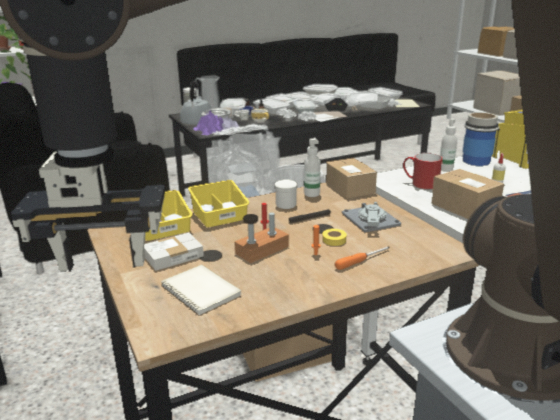

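View pics/top0.png

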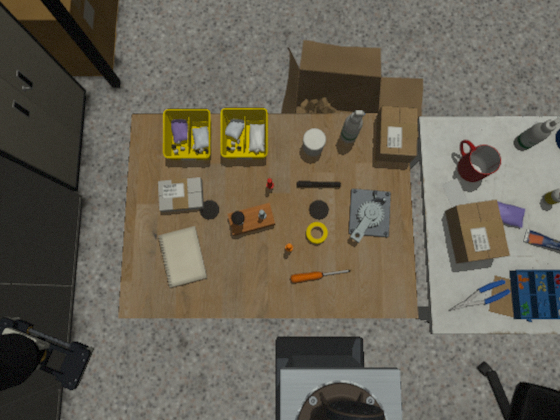

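```bash
python3 - <<'E'
import cv2
a=cv2.imread('pics/side0.png')[180:280,200:440];cv2.imwrite('pics/side0c.png',cv2.resize(a,None,fx=3.3,fy=3.3,interpolation=2))
a=cv2.imread('pics/top0.png')[130:290,210:430];cv2.imwrite('pics/top0c.png',cv2.resize(a,None,fx=3.6,fy=3.6,interpolation=2))
E
```

```text
(no output)
```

View pics/side0c.png

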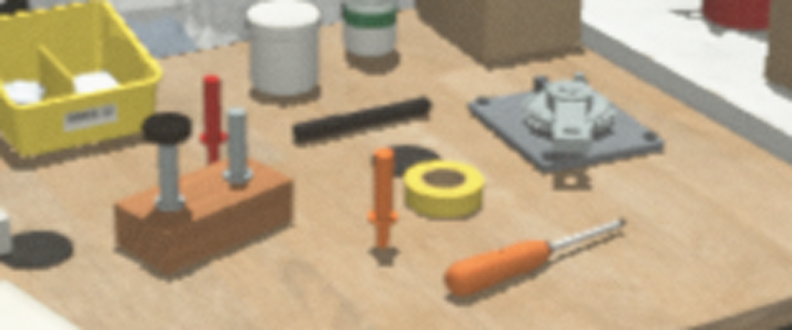

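View pics/top0c.png

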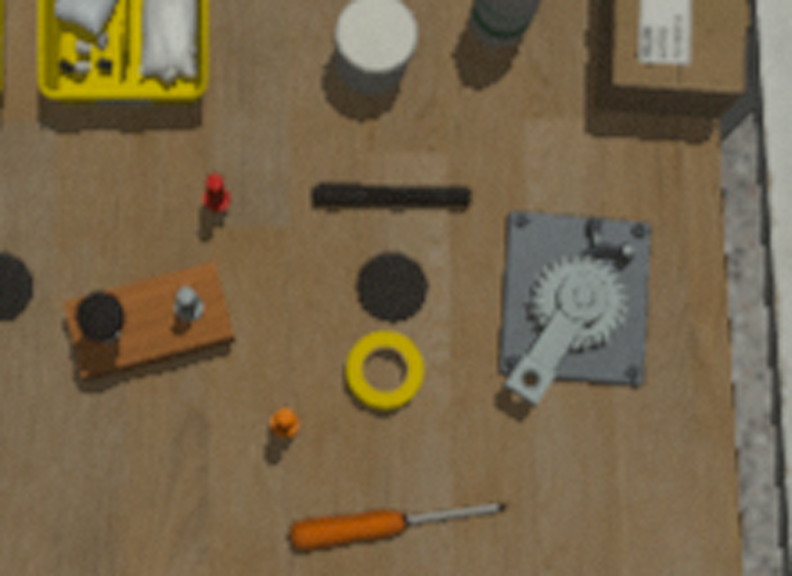

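The view shows one plain steel pin: top (262,212), in the stand beside the knobbed pin at (238,217). The red pin at (269,183) and the orange one at (289,247) stand free and are decoys. The steel pin fits the description: no knob, in the wooden stand. The lever eye is at (357,235) and the wheel hub at (372,211).

```bash
cat >> h.py <<'E'
def campose(s,obs=None):
    if 'hand_eye' in s:
        T=np.eye(4);T[:3,:3]=R.from_euler('xyz',obs['orientation'],degrees=True).as_matrix();T[:3,3]=obs['tool_pos']
        H=T@s['hand_eye']; return H[:3,:3],H[:3,3]
    return R.from_euler('xyz',s['orientation'],degrees=True).as_matrix(),np.array(s['position'])
def hit(s,uv,z,obs=None):
    A,p=campose(s,obs);K=s['mtx'];d=A@np.array([(uv[0]-K[0,2])/K[0,0],-(uv[1]-K[1,2])/K[1,1],-1.])
    return p+d*(z-p[2])/d[2]
def proj(s,P,obs=None):
    A,p=campose(s,obs);c=A.T@(np.array(P)-p);K=s['mtx'];return np.array([K[0,0]*c[0]/-c[2]+K[0,2],K[1,1]*-c[1]/-c[2]+K[1,2]])
E
python3 - <<'E'
from h import *
s=ctrl.snapshot('top')
for n,uv,z in [('pin',(262.2,211.5),.088),('knob',(237.8,217),.100),('eye',(357,234.7),.038),('axis',(371.7,211.4),.045),('red',(269.4,182.5),.07),('orange',(289,247),.07)]:
    print(n,hit(s,uv,z).round(4))
E
```

```text
pin [0.5578 0.205  0.088 ]
knob [0.5412 0.2677 0.1   ]
eye [ 0.5029 -0.0507  0.038 ]
axis [ 0.5659 -0.0915  0.045 ]
red [0.6408 0.1869 0.07  ]
orange [0.4662 0.1345 0.07  ]
```

Request:
jog_arm(
  commands=[
    {"x": 2,"y": 1.3,"z": 0.1},
    {"x": 3.5,"y": 2.2,"z": 0.2},
    {"x": 3.5,"y": 2.2,"z": 0.2},
    {"x": 3.5,"y": 2.2,"z": 0.2},
    {"x": 3.5,"y": 2.2,"z": 0.2},
    {"x": 3.5,"y": 2.2,"z": 0.2},
    {"x": 3.5,"y": 2.2,"z": 0.2},
    {"x": 3.5,"y": 2.2,"z": 0.2},
    {"x": 3.5,"y": 2.2,"z": 0.2},
    {"x": 3.5,"y": 2.2,"z": 0.2},
    {"x": 3.5,"y": 2.2,"z": 0.2},
    {"x": 3.5,"y": 2.2,"z": 0.2},
  ],
  gripper=4.4,
)

```text
validation failed for argument at $.co...
```

Request:
jog_arm(
  commands=[
    {"x": 3.0,"y": 2.0,"z": 0.2,"roll": 0.08},
    {"roll": 0.11},
    {"roll": 0.11},
    {"roll": 0.11},
    {"roll": 0.11},
    {"roll": 0.11},
    {"roll": 0.11},
    {"roll": 0.11},
    {"roll": 0.11},
    {},
    {},
  ],
)

```text
validation failed for argument at $.co...
```

```bash
python3 - <<'E'
from h import *
o=ctrl.get_obs();print(o['joint_pos'].round(1),o['tool_pos'].round(4),o['orientation'].round(2))
s=snap('wrist','w1')
for n,P in [('pin',[.5578,.205,.088]),('knob',[.5412,.2677,.1])]: print(n,proj(s,P,o))
for q in ['crank_pin','knob_pin','pin_stand']: print(q,[(np.round(np.array(d['position'])*[560,420],1),round(d['confidence'],2)) for d in ctrl.search_frame('wrist',q)])
E
```

```text
[ 86.5  20.5   0.7   0.  -70.1 -16.5] [0.2314 0.6341 0.2265] [180.    -0.   -20.04]
pin [ 870.84154303 -695.53168733]
knob [ 765.11369422 -619.71981191]
crank_pin []
knob_pin []
pin_stand []
```

View pics/w1.png

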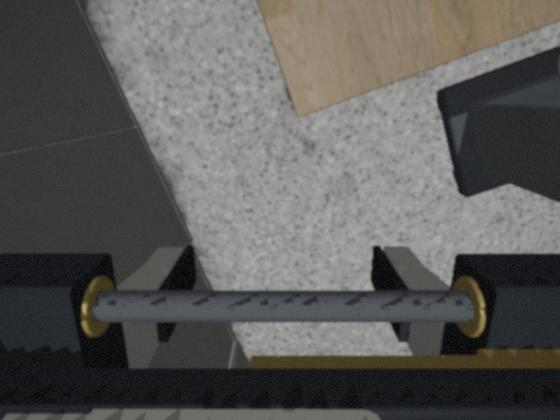

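Both calls were refused and nothing moved, presumably because every row needs all four keys.

Request:
jog_arm(
  commands=[
    {"x": 2,"y": 1.3,"z": 0.1,"roll": 0},
    {"x": 3.5,"y": 2.2,"z": 0.2,"roll": 0},
    {"x": 3.5,"y": 2.2,"z": 0.2,"roll": 0},
    {"x": 3.5,"y": 2.2,"z": 0.2,"roll": 0},
    {"x": 3.5,"y": 2.2,"z": 0.2,"roll": 0},
    {"x": 3.5,"y": 2.2,"z": 0.2,"roll": 0},
    {"x": 3.5,"y": 2.2,"z": 0.2,"roll": 0},
    {"x": 3.5,"y": 2.2,"z": 0.2,"roll": 0},
    {"x": 3.5,"y": 2.2,"z": 0.2,"roll": 0},
    {"x": 3.5,"y": 2.2,"z": 0.2,"roll": 0},
    {"x": 3.5,"y": 2.2,"z": 0.2,"roll": 0},
    {"x": 3.5,"y": 2.2,"z": 0.2,"roll": 0},
  ],
  gripper=4.4,
)

```text
clock: 2.5
tool_pos: [0.5253, 0.2544, 0.2038]
orientation: [-180.0, -0.0, -20.0]
force: [-0.5, 1.3, -0.8]
opening: 0.0442
```

Request:
jog_arm(
  commands=[
    {"x": 2.4,"y": 1.8,"z": 0.0,"roll": 0.08},
    {"x": 2.3,"y": 1.9,"z": 0,"roll": 0.08},
    {"x": 0,"y": 0,"z": 0,"roll": 0.1},
    {"x": 0,"y": 0,"z": 0,"roll": 0.1},
    {"x": 0,"y": 0,"z": 0,"roll": 0.1},
    {"x": 0,"y": 0,"z": 0,"roll": 0.1},
    {"x": 0,"y": 0,"z": 0,"roll": 0.1},
    {"x": 0,"y": 0,"z": 0,"roll": 0.1},
    {"x": 0,"y": 0,"z": 0,"roll": 0.1},
    {"x": 0,"y": 0,"z": 0,"roll": 0.1},
    {"x": 0,"y": 0,"z": 0,"roll": 0},
  ],
)

```text
clock: 3.6
tool_pos: [0.5538, 0.2038, 0.2037]
orientation: [-180.0, 0.0, -75.1]
force: [0.7, -0.3, -0.1]
opening: 0.0443
```

```bash
python3 - <<'E'
from h import *
o=ctrl.get_obs();print(o['joint_pos'].round(1),o['tool_pos'].round(4),o['orientation'].round(2))
s=snap('wrist','w1')
for n,P in [('pin',[.5578,.205,.088]),('knob',[.5412,.2677,.1])]: print(n,proj(s,P,o))
for q in ['crank_pin','knob_pin','pin_stand']: print(q,[(np.round(np.array(d['position'])*[560,420],1),round(d['confidence'],2)) for d in ctrl.search_frame('wrist',q)])
E
```

```text
[ 39.2  13.5 -12.3  -0.  -64.2 -24.3] [0.5538 0.2038 0.2037] [-1.7999e+02  1.0000e-02 -7.5130e+01]
pin [276.39338022 197.3780652 ]
knob [276.47594676 275.85416849]
crank_pin [(array([393. , 135.5]), 0.81), (array([280.3, 192.8]), 0.68), (array([190.4, 140.9]), 0.68)]
knob_pin [(array([276.6, 270.4]), 0.57)]
pin_stand [(array([278.3, 210. ]), 0.78)]
```

View pics/w1.png

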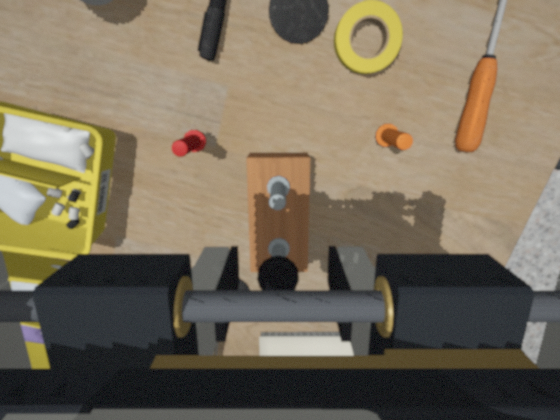

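Seen from the wrist, the steel pin is at (279,195), alone in the hole away from the knob at (277,272). The red pin at (190,143) and the orange one at (395,136) stand outside the block. I'll enlarge to confirm.

```bash
python3 - <<'E'
import cv2
a=cv2.imread('pics/w1.png')[140:290,215:345];cv2.imwrite('pics/w1c.png',cv2.resize(a,None,fx=4,fy=4,interpolation=2))
E
```

```text
(no output)
```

View pics/w1c.png

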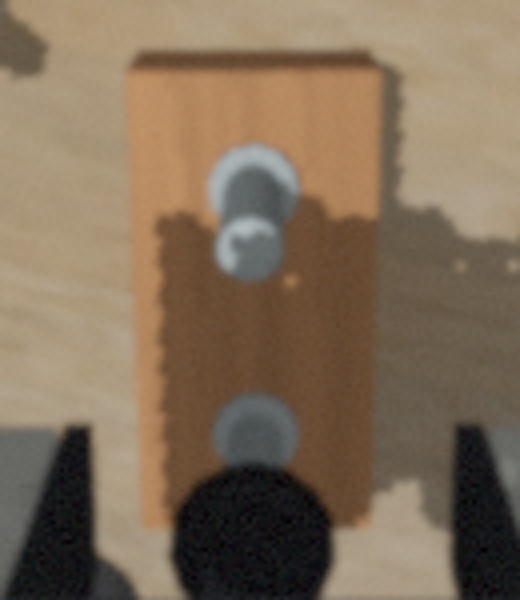

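```bash
python3 - <<'E'
from h import *
o=ctrl.get_obs();s=ctrl.snapshot('wrist')
for uv,z in [((277.4,201.5),.088),((278.4,187),.038),((278.7,249),.038),((277.8,275.5),.1)]: print(hit(s,uv,z,o).round(4))
E
```

```text
[0.5561 0.2081 0.088 ]
[0.5557 0.2086 0.038 ]
[0.5389 0.2709 0.038 ]
[0.54  0.267 0.1  ]
```

Request:
jog_arm(
  commands=[
    {"x": -0.35,"y": -0.3,"z": 1,"roll": 0},
    {"x": 0,"y": 0,"z": 2,"roll": 0},
    {"x": 0,"y": 0,"z": 2,"roll": 0},
    {"x": 0,"y": 0,"z": 2,"roll": 0},
    {"x": 0,"y": 0,"z": 2,"roll": 0},
    {"x": 0,"y": 0,"z": 2,"roll": 0},
    {"x": 0,"y": 0,"z": 2,"roll": 0},
    {"x": 0,"y": 0,"z": 1.5,"roll": 0},
    {"x": 0,"y": 0,"z": 1,"roll": 0},
    {"x": 0,"y": 0,"z": 0.4,"roll": 0},
    {"x": 0,"y": 0,"z": 0,"roll": 0},
    {"x": 0,"y": 0,"z": 0,"roll": 0},
  ],
)

```text
clock: 5.05
tool_pos: [0.5562, 0.2082, 0.0451]
orientation: [-179.9, 0.0, -75.0]
force: [-0.7, -0.6, 0.4]
opening: 0.0439
```

```bash
python3 - <<'E'
from h import *
o=ctrl.get_obs();print(o['tool_pos'].round(4))
s=snap('wrist','w2');snap('side','s2')
a=cv2.imread('pics/s2.png')[180:280,200:440];cv2.imwrite('pics/s2c.png',cv2.resize(a,None,fx=3.3,fy=3.3,interpolation=2))
E
```

```text
[0.5562 0.2082 0.0451]
```

View pics/w2.png

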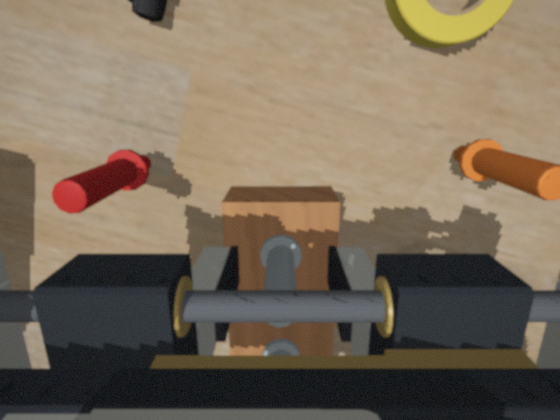

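View pics/s2c.png

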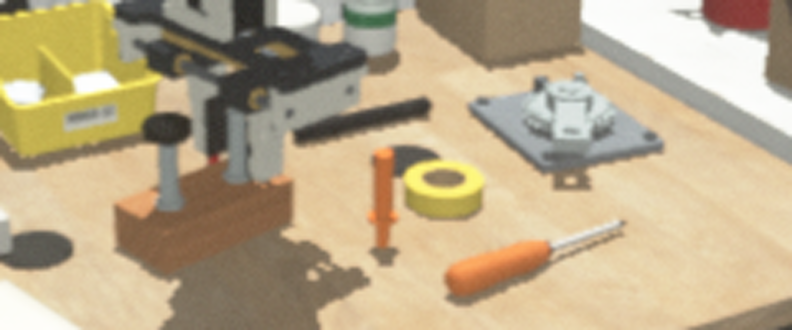

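The pin at (281,275) sits between the pads, with clearance to the red and knobbed pins. Closing.

Request:
jog_arm(
  commands=[
    {"x": 0,"y": 0,"z": 0,"roll": 0},
    {"x": 0,"y": 0,"z": 0,"roll": 0},
    {"x": 0,"y": 0,"z": 0,"roll": 0},
    {"x": 0,"y": 0,"z": 0,"roll": 0},
    {"x": 0,"y": 0,"z": 0,"roll": 0},
    {"x": 0,"y": 0,"z": 0,"roll": 0},
    {"x": 0,"y": 0,"z": 0,"roll": 0},
    {"x": 0,"y": 0,"z": 0,"roll": 0},
  ],
  gripper=0.9,
)

```text
clock: 5.95
tool_pos: [0.5564, 0.2082, 0.0448]
orientation: [-179.9, 0.0, -75.0]
force: [4.6, 1.5, 0.3]
opening: 0.0132
```

Request:
jog_arm(
  commands=[
    {"x": 0,"y": 0,"z": -0.5,"roll": 0},
    {"x": 0,"y": 0,"z": -1,"roll": 0},
    {"x": 0,"y": 0,"z": -1,"roll": 0},
    {"x": 0,"y": 0,"z": -1.5,"roll": 0},
    {"x": 0,"y": 0,"z": -2,"roll": 0},
    {"x": 0,"y": 0,"z": -2,"roll": 0},
    {"x": 0,"y": 0,"z": -1.5,"roll": 0},
    {"x": 0,"y": 0,"z": -0.5,"roll": 0},
    {"x": 0,"y": 0,"z": 0,"roll": 0},
  ],
)

```text
clock: 6.85
tool_pos: [0.5554, 0.2078, 0.145]
orientation: [-180.0, 0.0, -75.1]
force: [0.3, -0.2, -0.4]
opening: 0.0137
```

```bash
python3 - <<'E'
from h import *
o=ctrl.get_obs();print(o['tool_pos'].round(4),o['orientation'].round(2),o['force'],o['opening'])
s=snap('wrist','w3');snap('side','s3')
a=cv2.imread('pics/s3.png')[150:280,180:380];cv2.imwrite('pics/s3c.png',cv2.resize(a,None,fx=4,fy=4,interpolation=2))
E
```

```text
[0.5554 0.2078 0.145 ] [-1.7999e+02  2.0000e-02 -7.5060e+01] [ 0.3078557  -0.17773733 -0.39607273] 0.013696752891602387
```

View pics/w3.png

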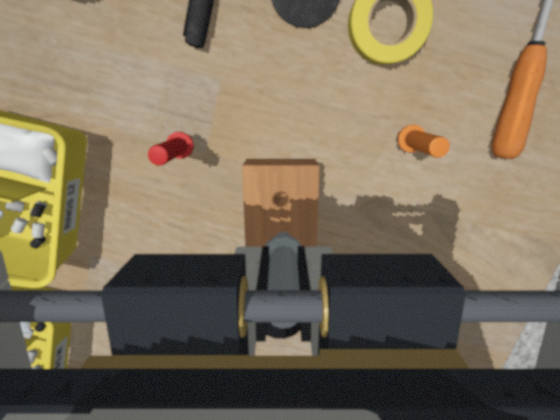

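View pics/s3c.png

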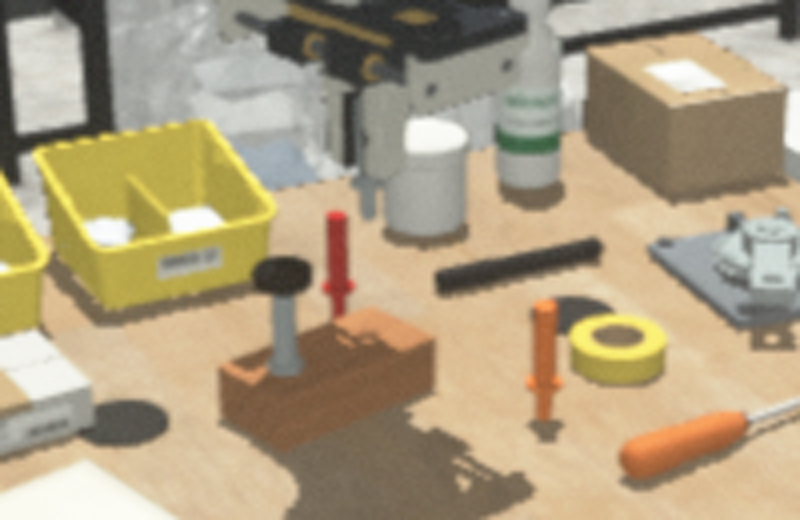

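The pin is gripped upright, its empty hole shows at (281,199), and the knobbed pin is untouched. Now I'll move above the lever eye.

Request:
jog_arm(
  commands=[
    {"x": 1.3,"y": 0.6,"z": 0,"roll": 0},
    {"x": 2.5,"y": 1.3,"z": 0,"roll": 0},
    {"x": 3.0,"y": 1.5,"z": 0,"roll": 0},
    {"x": 3.0,"y": 1.5,"z": 0,"roll": 0},
    {"x": 3.0,"y": 1.5,"z": 0,"roll": 0},
    {"x": 3.0,"y": 1.5,"z": 0,"roll": 0},
    {"x": 3.0,"y": 1.5,"z": 0,"roll": 0},
    {"x": 2.5,"y": 1.5,"z": -0.2,"roll": 0},
    {"x": 2.0,"y": 0.9,"z": -0.2,"roll": 0},
  ],
)

```text
clock: 7.85
tool_pos: [0.4999, -0.0498, 0.1477]
orientation: [179.9, 0.0, -75.1]
force: [-0.4, 1.0, -0.6]
opening: 0.013
```

Request:
jog_arm(
  commands=[
    {"x": 0,"y": 0,"z": 0,"roll": -0.105},
    {"x": 0,"y": 0,"z": 0,"roll": -0.105},
    {"x": 0,"y": 0,"z": 0,"roll": -0.105},
    {"x": 0,"y": 0,"z": 0,"roll": -0.105},
    {"x": 0,"y": 0,"z": 0,"roll": -0.105},
    {"x": 0,"y": 0,"z": 0,"roll": -0.105},
    {"x": 0,"y": 0,"z": 0,"roll": -0.105},
    {"x": 0,"y": 0,"z": 0,"roll": 0},
    {"x": 0,"y": 0,"z": 0,"roll": 0},
  ],
)

```text
clock: 8.75
tool_pos: [0.5013, -0.048, 0.148]
orientation: [180.0, 0.0, -33.1]
force: [0.3, -0.7, -1.2]
opening: 0.0134
```

```bash
python3 - <<'E'
from h import *
o=ctrl.get_obs();print(o['joint_pos'].round(1),o['tool_pos'].round(4),o['orientation'].round(2),o['force'],o['opening'])
s=snap('wrist','w4')
for i in range(4): print(ctrl.get_obs()['tool_pos'].round(4))
for q in ['lever_eye','ratchet']: print(q,[(np.round(np.array(d['position'])*[560,420],1),round(d['confidence'],2)) for d in ctrl.search_frame('wrist',q)])
a=cv2.imread('pics/w4.png')[100:260,190:370];cv2.imwrite('pics/w4c.png',cv2.resize(a,None,fx=3.6,fy=3.6,interpolation=2))
a=cv2.imread('pics/w3.png')[140:260,220:340];cv2.imwrite('pics/w3c.png',cv2.resize(a,None,fx=4,fy=4,interpolation=2))
E
```

```text
[ 16.9   8.4 -26.9  -0.  -54.8  40. ] [ 0.5013 -0.048   0.148 ] [ 1.7995e+02  5.0000e-02 -3.3130e+01] [ 0.33374436 -0.68507846 -1.22691835] 0.013426110464748323
[ 0.5014 -0.048   0.1482]
[ 0.5014 -0.048   0.1482]
[ 0.5014 -0.048   0.1482]
[ 0.5014 -0.048   0.1482]
lever_eye [(array([286.2, 115.1]), 0.58)]
ratchet [(array([278.8,  90.2]), 0.85), (array([ 79.1, 107. ]), 0.3)]
```

View pics/w4.png

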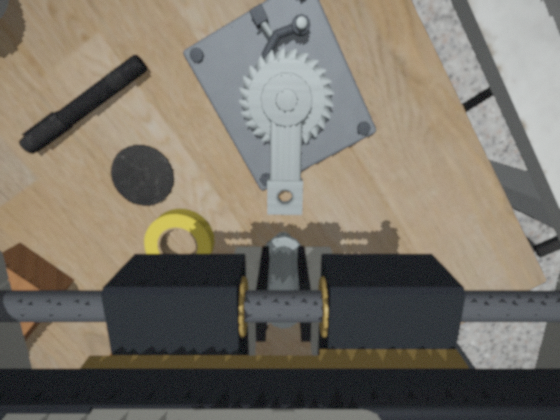

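View pics/w4c.png

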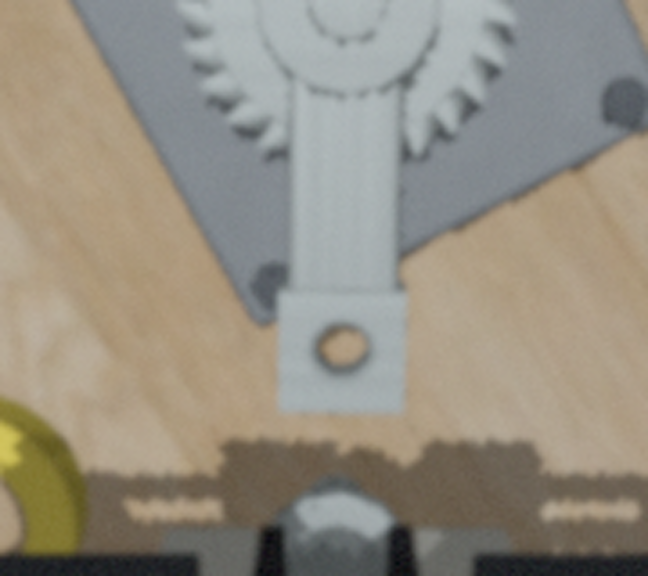

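View pics/w3c.png

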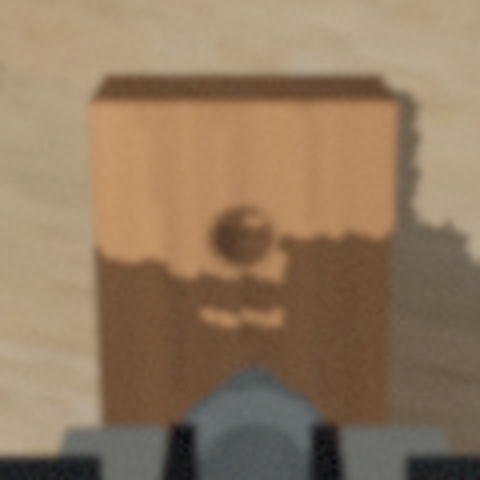

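```bash
python3 - <<'E'
from h import *
s=ctrl.snapshot('wrist');H=s['hand_eye'];K=s['mtx']
def tool(uv,zt):
    d=H[:3,:3]@np.array([(uv[0]-K[0,2])/K[0,0],-(uv[1]-K[1,2])/K[1,1],-1.]);p=H[:3,3]
    return (p+d*(zt-p[2])/d[2]).round(4)
print('stand hole',tool((280.5,198.75),.145-.034)); print('eye',tool((285,196.7),.1481-.038))
print('eye net', tool((284.8,196.5),.1101),'collar', tool((283.3,240),.011), 'axis',tool((286.5,98),.1481-.045))
o=ctrl.get_obs();print('pred eye world',hit(s,(285,196.7),.038,o),hit(s,(286.5,98),.045,o))
E
```

```text
stand hole [-0.0004 -0.0018  0.111 ]
eye [0.0016 0.0018 0.1101]
eye net [0.0017 0.0016 0.1101] collar [0.0062 0.0003 0.011 ] axis [0.077  0.0026 0.1031]
pred eye world [ 0.50198276 -0.05003912  0.038     ] [ 0.56482576 -0.09191799  0.045     ]
```

Request:
jog_arm(
  commands=[
    {"x": 0.19,"y": 0.16,"z": 1,"roll": 0},
    {"x": 0,"y": 0,"z": 1.5,"roll": 0},
    {"x": 0,"y": 0,"z": 1.5,"roll": 0},
    {"x": 0,"y": 0,"z": 1.5,"roll": 0},
    {"x": 0,"y": 0,"z": 1,"roll": 0},
    {"x": 0,"y": 0,"z": 0.4,"roll": 0},
    {"x": 0,"y": 0,"z": 0,"roll": 0},
    {"x": 0,"y": 0,"z": 0,"roll": 0},
  ],
)

```text
clock: 9.75
tool_pos: [0.503, -0.05, 0.0799]
orientation: [-180.0, -0.0, -32.9]
force: [-0.2, 0.1, -0.4]
opening: 0.0131
```

```bash
python3 - <<'E'
from h import *
o=ctrl.get_obs();print(o['tool_pos'].round(4),o['orientation'].round(2),o['force'],o['opening'])
s=snap('wrist','w5');snap('side','s5')
a=cv2.imread('pics/s5.png')[150:260,320:440];cv2.imwrite('pics/s5c.png',cv2.resize(a,None,fx=5,fy=5,interpolation=2))
a=cv2.imread('pics/w5.png')[150:350,190:370];cv2.imwrite('pics/w5c.png',cv2.resize(a,None,fx=3,fy=3,interpolation=2))
E
```

```text
[ 0.503  -0.05    0.0799] [-1.7998e+02 -3.0000e-02 -3.2930e+01] [-0.23134314  0.10733742 -0.35031889] 0.01308884102240737
```

View pics/s5c.png

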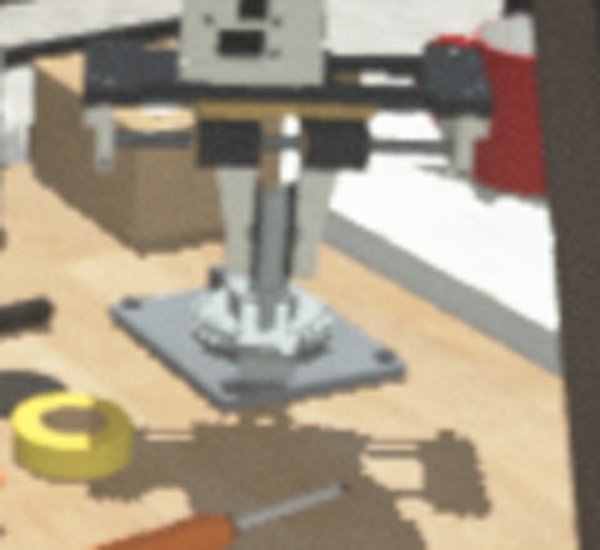

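View pics/w5c.png

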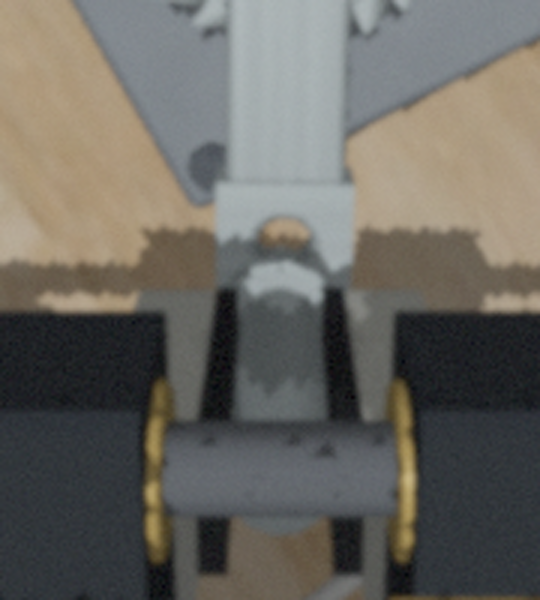

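Request:
jog_arm(
  commands=[
    {"x": 0,"y": 0.05,"z": 0.4,"roll": 0},
    {"x": 0,"y": 0,"z": 0.3,"roll": 0},
    {"x": 0,"y": 0,"z": 0.2,"roll": 0},
    {"x": 0,"y": 0,"z": 0.2,"roll": 0},
    {"x": 0,"y": 0,"z": 0.2,"roll": 0},
    {"x": 0,"y": 0,"z": 0.2,"roll": 0},
    {"x": 0,"y": 0,"z": 0,"roll": 0},
  ],
)

```text
clock: 10.55
tool_pos: [0.5022, -0.0505, 0.0642]
orientation: [180.0, 0.0, -32.9]
force: [-0.9, -0.2, -0.3]
opening: 0.0135
```

No resistance 7 mm below the mouth, so the pin is in the hole. Continuing down.

Request:
jog_arm(
  commands=[
    {"x": 0,"y": 0,"z": 0.3,"roll": 0},
    {"x": 0,"y": 0,"z": 0.3,"roll": 0},
    {"x": 0,"y": 0,"z": 0.3,"roll": 0},
    {"x": 0,"y": 0,"z": 0.3,"roll": 0},
    {"x": 0,"y": 0,"z": 0.2,"roll": 0},
    {"x": 0,"y": 0,"z": 0,"roll": 0},
  ],
)

```text
clock: 11.15
tool_pos: [0.5021, -0.0505, 0.0502]
orientation: [180.0, 0.0, -32.9]
force: [-0.6, 0.7, -1.2]
opening: 0.0133
```

Request:
jog_arm(
  commands=[
    {"x": 0,"y": 0,"z": 0.1,"roll": 0},
    {"x": 0,"y": 0,"z": 0.05,"roll": 0},
    {"x": 0,"y": 0,"z": 0,"roll": 0},
  ],
)

```text
clock: 11.45
tool_pos: [0.5024, -0.0504, 0.0491]
orientation: [-180.0, -0.0, -32.9]
force: [-0.7, 0.4, -0.5]
opening: 0.0133
```

```bash
python3 - <<'E'
from h import *
s=snap('side','s6')
o=ctrl.get_obs();print(o['tool_pos'].round(4),o['force'].round(1))
a=cv2.imread('pics/s6.png')[180:240,330:420];cv2.imwrite('pics/s6c.png',cv2.resize(a,None,fx=8,fy=8,interpolation=2))
E
```

```text
[ 0.5024 -0.0504  0.0491] [-0.4  0.2 -1. ]
```

View pics/s6c.png

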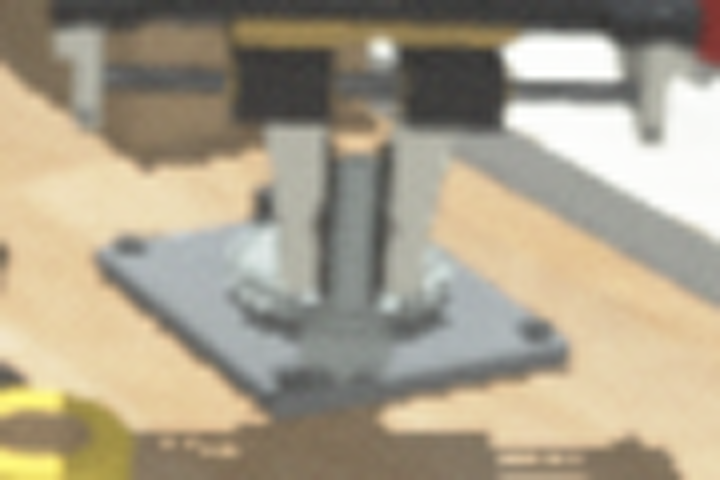

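Request:
jog_arm(
  commands=[
    {"x": 0,"y": 0,"z": 0.05,"roll": 0},
    {"x": 0,"y": 0,"z": 0,"roll": 0},
  ],
)

```text
clock: 11.7
tool_pos: [0.5024, -0.0504, 0.0486]
orientation: [-180.0, -0.0, -32.9]
force: [0.2, -0.1, -0.8]
opening: 0.0137
```

Request:
jog_arm(
  commands=[
    {"x": 0,"y": 0,"z": 0.05,"roll": 0},
    {"x": 0,"y": 0,"z": 0,"roll": 0},
  ],
)

```text
clock: 11.9
tool_pos: [0.5025, -0.0504, 0.0485]
orientation: [-180.0, -0.0, -32.9]
force: [-1.8, 1.3, 5.1]
opening: 0.0133
```

Contact gives 5 N upward, so the collar is on the lever. Now I'll wind, turning the tool with the lever: the axis is 75 mm along tool +x and the tangent is tool +y.

Request:
jog_arm(
  commands=[
    {"x": 0.009,"y": 0.375,"z": 0,"roll": -0.05},
    {"x": 0.009,"y": 0.375,"z": 0,"roll": -0.05},
    {"x": 0.009,"y": 0.375,"z": 0,"roll": -0.05},
    {"x": 0.009,"y": 0.375,"z": 0,"roll": -0.05},
    {"x": 0,"y": 0,"z": 0,"roll": 0},
  ],
)

```text
clock: 12.4
tool_pos: [0.4963, -0.0625, 0.0486]
orientation: [-179.9, -0.1, -21.4]
force: [-1.5, 5.8, 2.6]
opening: 0.0133
```

```bash
python3 - <<'E'
from h import *
o=ctrl.get_obs();print(o['tool_pos'].round(4),o['orientation'].round(2),o['force'].round(1),o['moment'].round(2))
y=np.radians(o['orientation'][2]);f=o['force'];print('radial x',f[0]*np.cos(y)+f[1]*np.sin(y),'tang',f[0]*np.sin(y)-f[1]*np.cos(y))
snap('wrist','w7')
E
```

```text
[ 0.4963 -0.0625  0.0486] [-1.7986e+02 -8.0000e-02 -2.1380e+01] [-1.5  5.8  2.6] [2.28 0.52 0.02]
radial x -3.503207658258272 tang -4.857331818824639
```

View pics/w7.png

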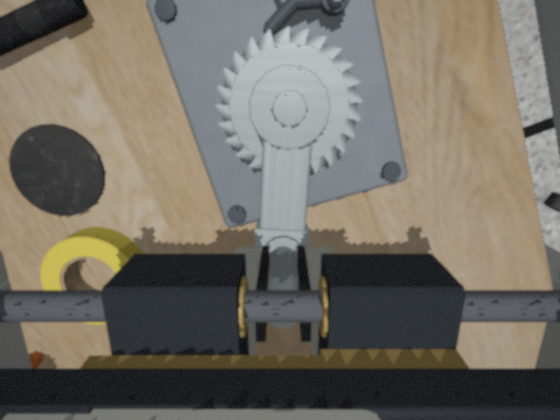

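Request:
jog_arm(
  commands=[
    {"x": 0.009,"y": 0.375,"z": 0,"roll": -0.05},
    {"x": 0.009,"y": 0.375,"z": 0,"roll": -0.05},
    {"x": 0.009,"y": 0.375,"z": 0,"roll": -0.05},
    {"x": 0.009,"y": 0.375,"z": 0,"roll": -0.05},
    {"x": 0.009,"y": 0.375,"z": 0,"roll": -0.05},
    {"x": 0.009,"y": 0.375,"z": 0,"roll": -0.05},
    {"x": 0,"y": 0,"z": 0,"roll": 0},
  ],
)

```text
clock: 13.15
tool_pos: [0.4905, -0.0854, 0.0485]
orientation: [-180.0, -0.0, -4.2]
force: [-2.4, 3.3, 5.6]
opening: 0.0134
```

```bash
cat > m.py <<'E'
from h import *
import sys
o=ctrl.get_obs();print(o['joint_pos'].round(1),o['tool_pos'].round(4),o['orientation'].round(2),o['force'].round(1),o['moment'].round(2))
y=np.radians(o['orientation'][2]);f=o['force'];print('radial x',f[0]*np.cos(y)+f[1]*np.sin(y),'tang',f[0]*np.sin(y)-f[1]*np.cos(y))
A=np.array([.5648,-.0919]);e=o['tool_pos'][:2]-A
A2=np.array([.5025,-.0504])-.075*np.array([np.cos(np.radians(146.7)),np.sin(np.radians(146.7))])
for a in (A,A2):
    e=o['tool_pos'][:2]-a; th=np.degrees(np.arctan2(e[1],e[0]))%360; print('axis',a.round(4),'r',np.hypot(*e).round(4),'q hand',np.radians(th-146.7).round(3))
s=snap('wrist',sys.argv[1])
a=cv2.imread('pics/'+sys.argv[1]+'.png')[0:260,190:400];cv2.imwrite('pics/'+sys.argv[1]+'c.png',cv2.resize(a,None,fx=2.3,fy=2.3,interpolation=2))
E
python3 m.py w8
```

```text
[ 12.8  15.3 -34.2  -0.  -40.5  73.1] [ 0.4905 -0.0854  0.0485] [-1.7998e+02 -2.0000e-02 -4.1800e+00] [-2.4  3.3  5.6] [ 1.    0.91 -0.02]
radial x -2.6416642076855696 tang -3.1149476824487645
axis [ 0.5648 -0.0919] r 0.0746 q hand 0.494
axis [ 0.5652 -0.0916] r 0.0749 q hand 0.498
```

View pics/w8c.png

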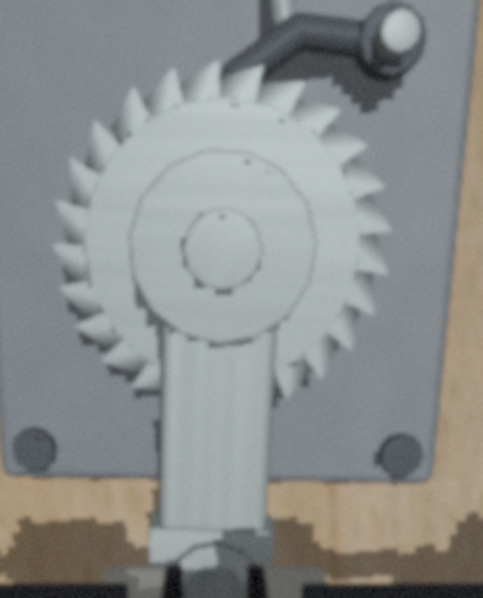

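Request:
jog_arm(
  commands=[
    {"x": 0.009,"y": 0.375,"z": 0,"roll": -0.05},
    {"x": 0.009,"y": 0.375,"z": 0,"roll": -0.05},
    {"x": 0.009,"y": 0.375,"z": 0,"roll": -0.05},
    {"x": 0.009,"y": 0.375,"z": 0,"roll": -0.05},
    {"x": 0.009,"y": 0.375,"z": 0,"roll": -0.05},
    {"x": 0.009,"y": 0.375,"z": 0,"roll": -0.05},
    {"x": 0.009,"y": 0.375,"z": 0,"roll": -0.05},
    {"x": 0,"y": 0,"z": 0,"roll": 0},
  ],
)

```text
clock: 14.0
tool_pos: [0.4926, -0.1112, 0.0485]
orientation: [-180.0, 0.0, 15.9]
force: [-4.2, 2.7, 7.5]
opening: 0.0132
```

```bash
python3 m.py w9
```

```text
[  9.6  15.9 -33.3  -0.  -40.9  96.3] [ 0.4926 -0.1112  0.0485] [-1.7997e+02  3.0000e-02  1.5890e+01] [-4.2  2.7  7.5] [1.28 1.4  0.02]
radial x -3.289436581236166 tang -3.720695412540196
axis [ 0.5648 -0.0919] r 0.0747 q hand 0.843
axis [ 0.5652 -0.0916] r 0.0752 q hand 0.846
```

View pics/w9c.png

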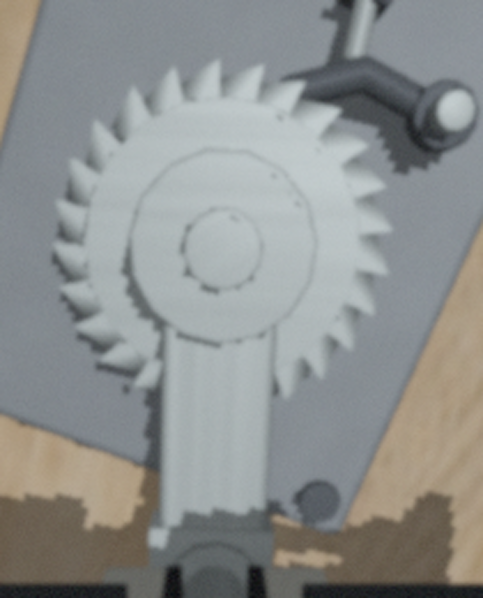

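Lever and tool stay aligned, with the lever at about 0.845. Another 0.24 rad takes it to about 1.085, mid-window.

Request:
jog_arm(
  commands=[
    {"x": 0.009,"y": 0.375,"z": 0,"roll": -0.05},
    {"x": 0.009,"y": 0.375,"z": 0,"roll": -0.05},
    {"x": 0.009,"y": 0.375,"z": 0,"roll": -0.05},
    {"x": 0.007,"y": 0.3,"z": 0,"roll": -0.04},
    {"x": 0.004,"y": 0.225,"z": 0,"roll": -0.03},
    {"x": 0.001,"y": 0.15,"z": 0,"roll": -0.02},
    {"x": 0,"y": 0,"z": 0,"roll": 0},
    {"x": 0,"y": 0,"z": 0,"roll": 0},
    {"x": 0,"y": 0,"z": 0,"roll": 0},
  ],
)

```text
clock: 14.95
tool_pos: [0.4989, -0.1279, 0.0484]
orientation: [-179.9, 0.1, 29.5]
force: [-7.1, 4.4, 7.8]
opening: 0.0134
```

```bash
python3 m.py w10; python3 -c "
from h import *
s=snap('side','s10');snap('top','t10')
a=cv2.imread('pics/s10.png')[150:260,320:440];cv2.imwrite('pics/s10c.png',cv2.resize(a,None,fx=5,fy=5,interpolation=2))"
```

```text
[  7.5  16.7 -32.   -0.  -41.4 112.1] [ 0.4989 -0.1279  0.0484] [-1.7994e+02  8.0000e-02  2.9520e+01] [-7.1  4.4  7.8] [ 1.41  1.93 -0.01]
radial x -3.96701371216914 tang -7.333225063931511
axis [ 0.5648 -0.0919] r 0.0751 q hand 1.081
axis [ 0.5652 -0.0916] r 0.0756 q hand 1.083
```

View pics/w10c.png

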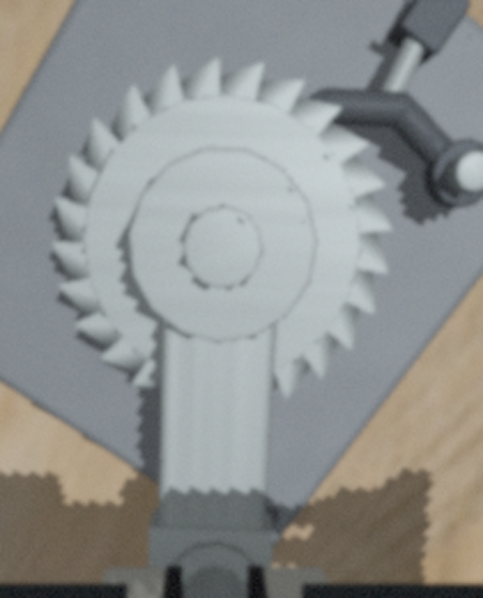

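View pics/s10c.png

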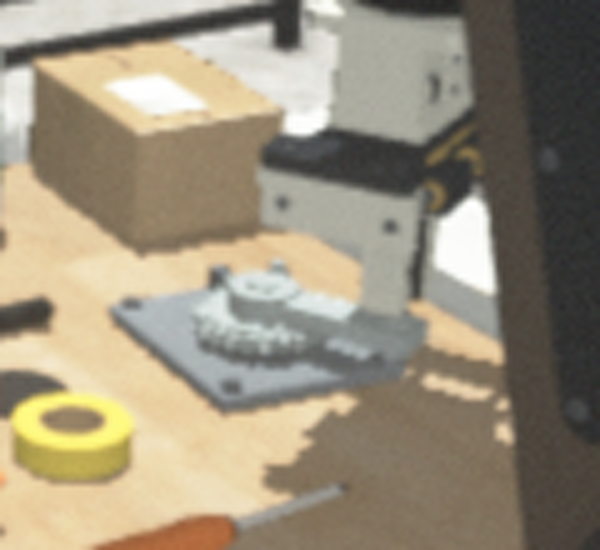

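View pics/s10.png

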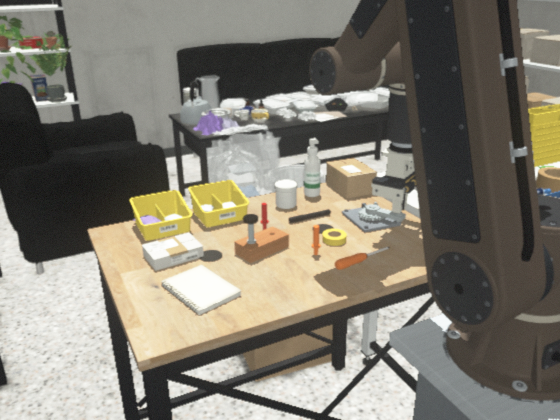

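```bash
python3 -c "
from h import *
ctrl.snapshot('wrist');o=ctrl.get_obs();print(o['clock'],o['tool_pos'],o['orientation'],o['force'],o['opening']);print(ctrl.close_job())"
```

```text
15.15 [ 0.49891594 -0.12805151  0.04838798] [-1.79949902e+02  7.76926111e-02  2.95221864e+01] [-5.13794418  2.7534969   7.8221415 ] 0.013312233870720214
the job is handed in; nothing more can be done
None
```

I took the plain steel pin out of the stand, put it in the lever hole until its collar sat on the lever, and wound the lever to about 1.08 rad. That is inside the four-click window of 1.00 to 1.18. I handed the job in at 15.15 s, still gripping the pin.

**Last checks**
- **Lever angle:** the hand angle about the wheel axis was 1.081 to 1.083 rad. The tool's turn, corrected for a small lever lag seen in the wrist picture, gave about 1.084. I inferred the four clicks from this angle, as no click was sensed directly.
- **Pin:** the collar pressed on the lever with about 8 N, the tool was within 0.1° of vertical, and the fingers were 13.3 mm open on the 14 mm grip. I took the pin as upright from the tool, because the fingers hid part of it in the last pictures.
- **Bystanders:** the knobbed pin, the red and orange pins, the tape, screwdriver and marker looked unmoved in the last side picture.

**What failed or disagreed**
- My first two move calls were refused, because every row needs all four numbers, and nothing moved.
- The top camera's positions were up to about 3 mm off the wrist camera's, so I went by the wrist camera.

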